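Sugar lump into the cup with sprung tongs

ROBOT

A 6-joint arm with a two-finger parallel gripper is mounted at the origin on a cart in front of the work surface, level with it; the furniture and walls round the work are solid. World frame = base frame: x ahead of the robot, y to its left, z up, the work surface at z = 0. Lengths are in m, angles in rad, forces in N, time in s.
With the tool pointing down it reaches from about 0.35 to 0.975 m from the base axis. Payload 4.9 kg.
Tool frame: the origin (TCP) lies at the very end of the fingers, on their centre line; the grasp point (between the pads) lies 19 mm behind it; z points along the fingers, x is the direction in which the jaws open and shut, and the axes are right-handed (so a half turn about z gives the same grasp; the last joint's range is limited). The gripper opens to 85 mm and grips with 20 to 120 N. Pads are 22 mm wide; open, the fingers measure 114 mm over their backs; the gripper's body (76 mm by 85 mm) begins 54 mm behind the grasp point. The pads swing forward as they close: fully open they stand 13 mm farther back than shut.
Start: joints at [1.152, 0.053, 1.613, -0, 1.476, -0.119], TCP at [0.185, 0.597, 0.231] pointing down, gripper open.
Joint ranges: [-3.01, 3.01], [-1.01, 2.22], [0.06, 2.58], [-1.02, 4.17], [0.09, 2.62], [-3.14, 3.14]. Speed limits (rad/s): [2.57, 2.57, 3.14, 3.14, 3.14, 3.14].

INTERFACE

Orientations are given as a unit quaternion [w, x, y, z].
In Python, from plant import manip, imaging gives the robot as it stands.
- The arm moves only by the shell command python3 -m pendant 'ROWS'. ROWS is JSON, a list that holds one entry, the list of rows, each a list of 7 numbers: the turn, a rotation vector about the world's x, y, z in units of pi rad (1.0 is pi rad), then the shift along the world's x, y, z in units of 250 mm (1.0 is 250 mm), then the opening, from 0 (shut) to 1 (fully open). In form: [[[ax, ay, az, tx, ty, tz, claw], ...]]. A call has 1 to 20 rows; each row shifts and turns the commanded pose from where the row before left it; what a row does not reach is not made up. A row lasts 1/8 s, in which the tool goes at most 62.5 mm and 10.7 degrees, less where a joint would pass 70% of its speed; a pose out of reach is approached as far as the arm can. A call with a number of a shift or a turn outside -1 to 1 is refused whole. A call with a gripper value outside its range is refused whole. The fingers move at their own pace and stop on an object; the grip force is fixed at half the most. Time passes only in rows, so rows that do not move let the fingers close. It gives the time, the measured TCP pose, the force and the opening at its end, in the units of the state.
- manip.state(): the state, without advancing time (a new reading comes with each control period).
- imaging.grab_frame(name): name is "side" or "top"; returns a dict with "frame" (420x560x3 uint8, blue, green, red), "mtx" (3x3 intrinsics, pixels), "k1" (the pictures are not rectified: a ray, as slopes to the right and down, at radius r is drawn at 1 + k1 r^2 times it, then the intrinsics apply), "world_to_cam" (4x4, takes a point from world to camera coordinates). Camera axes: x right, y down, z forward; pixel columns grow to the right and rows downward; lengths in m; the calibration is good to about 2 mm. A picture is of the moment at which its call begins. There is no depth.
- manip.job_done(): hands the job in, once; it reports no verdict.
The state is a dict: "time": time; "joint_pos": joint angles; "joint_vel": joint speeds; "joint_efforts": joint torques, N m; "tool_pos": TCP position; "tool_rot": TCP orientation; "contact_force": force on the tool from outside, world axes, zero at the start; "ft_torque": the same for the moment, N m; "gripper_width": opening from 0.0 (shut) to 1.0 (fully open).
Only numpy, scipy, OpenCV 4.12 (cv2) and the standard library are available. Lean on these libraries where they do the work, as an engineer would, in place of code of your own. Each camera call takes 0.05 s, during which the arm holds its last target. There are 200 camera calls.

TASK

Take the little sprung sugar tongs from their rail and use them, not the fingers, to pick up the brown sugar lump and drop it into the cup with the diamond pattern, with the cup left standing where it is. Then hang the tongs back over the rail of their stand and let go.

Things in the scene. Friction and masses are not known exactly. Their poses are not given: they have to be found in the camera images.
- tongs_grip (a point): Where to hold the sugar tongs: steel, an upside-down U hanging tips down astride a brass rail. Point midway between the two black pads (18 mm wide in x, 26 high), 52 mm above the tips, 43 below the top. y: line on which the tongs shut, so fingers close along y on the pads' outsides; z up. Left free: 46 mm over the pads, 44 mm inside the tips. Held at 42 to 43 mm over the pads they stay open (tips 34 mm).
- tongs: The same tongs; origin between the tips, at their lower end. Two arms hinged 34 mm above the pads and sprung open: about 4 N a pad starts to shut them, 7 N brings them to the lump (36 mm over the pads = 20 mm inside the tips); 15 to 20 N grips it well. Tip gap changes 2.4 times as much as pad width. Tips' inner faces: 16 mm wide (x), 18 mm high from the very end. 0.066 kg.
- brown_lump_center (a point): The one brown sugar lump, a block 28 x 20 x 18 mm (x, y, z), 15 g, on a blue tray 12 mm high that also carries two white lumps of the same size, 55 mm or more from it centre to centre. Point: its centre, 9 mm above the tray's top. y is its 20 mm side, across which the tongs' tips take it.
- cup_mouth (a point): Cup with dark and green diamonds (the mug with stripes nearby is not meant). 86 mm across, 101 mm high, loose, 0.27 kg; about 66 mm clear inside, floor 93 mm below the rim. Point: centre of its open mouth at rim height; the handle stands out along -y. The lump can be let go with the tongs' tips some 10 mm below the rim.
- rail_mid (a point): Fixed stand of the tongs: wooden base, post, level brass rail 7 mm thick along x. Point: on the rail's axis, 108 mm above the worktop, where the tongs hang at first, rail between their arms (25 mm apart there), under the bow; tongs_grip then lies 36 mm below, tongs' y across the rail. Free rail: 20 mm towards -x (ball end), 30 mm towards +x (post). Lift off or hang by 90 mm straight up or down.
- brown_lump: The same brown lump as a body (origin in the middle of its underside).
- diamond_cup: The same diamond-patterned cup as a body (origin under it, 18 mm from its bore's axis towards the handle).
There are look-alikes about, which are no part of the job. There is more than one size of the tongs; the job needs the smaller.

How it is judged:
On the way, in this order (a step that is already met when the one before it is completed fails the run):
1. the brown lump is held up in the tongs, at least 30 mm above where it lay (height (world z) of brown_lump_center above 0.051 m and contact force between tongs and brown_lump above 0.3 N), for 0.2 s.
2. the brown lump lies in the diamond cup, let go by the tongs (horizontal distance between brown_lump_center and cup_mouth below 0.036 m and z of brown_lump_center in the frame of cup_mouth below -0.05 m and contact force between tongs and brown_lump below 0.05 N), for 0.2 s.
At the end, for the whole second after the job is handed in: Brown lump at rest in the diamond cup (36 mm of its axis, 50 mm or more below the rim); cup upright (0.1 rad), within 30 mm of its start; tongs released and still on the rail (grip point 26 to 44 mm below rail, within 24 mm of rail_mid in plan, 15 mm across the rail, tilt under 0.3 rad) (horizontal distance between brown_lump_center and cup_mouth below 0.036 m and z of brown_lump_center in the frame of cup_mouth below -0.05 m and angle between diamond_cup's own z axis and vertical below 0.1 rad and distance of diamond_cup from where it was at the start of the episode below 0.03 m and horizontal distance between tongs_grip and rail_mid below 0.024 m and z of tongs_grip in the frame of rail_mid between -0.044 and -0.026 m and y of tongs_grip in the frame of rail_mid between -0.015 and 0.015 m and angle between tongs's own z axis and vertical below 0.3 rad and linear speed of tongs below 0.05 m/s and linear speed of brown_lump below 0.03 m/s); the robot touches nothing.
It fails at once if the gripper's fingers touch the brown lump (contact force between the fingers and brown_lump above 0.3 N).
It fails at once if the diamond cup is knocked over (angle between diamond_cup's own z axis and vertical above 0.5 rad).
It also fails if it takes over 51 s, if anything falls off the work surface, if the arm or the gripper's body presses on something with over 40 N, if the wrist force passes 120 N, or if a joint passes its speed limit or range.

## Working session

There is one attempt and no reset: what is moved stays moved. The work goes in short steps, Python scripts to look and compute and a shell command to move; the robot and the scene stay as the last step left them, time stands still between calls to the robot, and variables do not carry over. Pictures are saved under pics/ and viewed, about 8 in all and at most 12, crops included, and the job is handed in when it is done.

```bash
mkdir -p pics; cat > h.py <<'E'
import numpy as np,cv2
from plant import manip,imaging
def snap(n,f):
    d=imaging.grab_frame(n); cv2.imwrite('pics/'+f+'.png',d['frame']); np.savez('pics/'+f+'.npz',**{k:d[k] for k in('mtx','k1','world_to_cam','frame')}); return d
def load(f): return np.load('pics/'+f+'.npz')
def ray(d,uv):
    K=d['mtx']; k=float(d['k1']); p=np.array([(uv[0]-K[0,2])/K[0,0],(uv[1]-K[1,2])/K[1,1]]); s=p.copy()
    for _ in range(30): s=p/(1+k*(s@s))
    T=d['world_to_cam'];R=T[:3,:3]; return -R.T@T[:3,3], R.T@np.array([s[0],s[1],1])
def atz(d,uv,z):
    o,r=ray(d,uv); return o+r*(z-o[2])/r[2]
def tri(d1,a,d2,b):
    A=[];B=[]
    for d,u in((d1,a),(d2,b)):
        o,r=ray(d,u); r/=np.linalg.norm(r); P=np.eye(3)-np.outer(r,r); A.append(P);B.append(P@o)
    x=np.linalg.lstsq(np.vstack(A),np.hstack(B),rcond=None)[0]
    return x
def proj(d,X):
    T=d['world_to_cam'];c=T[:3,:3]@np.array(X)+T[:3,3];s=c[:2]/c[2];s=s*(1+float(d['k1'])*(s@s));return np.array([d['mtx'][0,0]*s[0]+d['mtx'][0,2],d['mtx'][1,1]*s[1]+d['mtx'][1,2]])
E
python3 - <<'E'
from h import *
np.set_printoptions(precision=3,suppress=True)
for n in('top','side'):
    d=snap(n,n+'0');print(d['mtx'],d['k1'],d['world_to_cam'])
    
print(manip.state())
a=[cv2.imread(f'pics/{n}0.png') for n in('top','side')]
E
```

```text
[[438.984   0.    281.102]
 [  0.    438.984 206.345]
 [  0.      0.      1.   ]] -0.12387786150616358 [[ 0.018 -1.     0.002  0.016]
 [-0.993 -0.018 -0.118  0.522]
 [ 0.118  0.001 -0.993  0.929]
 [ 0.     0.     0.     1.   ]]
[[449.039   0.    282.698]
 [  0.    449.039 213.27 ]
 [  0.      0.      1.   ]] -0.11325732494611655 [[-0.994 -0.108 -0.009  0.514]
 [-0.044  0.48  -0.876  0.1  ]
 [ 0.099 -0.87  -0.482  0.875]
 [ 0.     0.     0.     1.   ]]
{'time': 0.1, 'joint_pos': array([ 1.152,  0.053,  1.614,  0.   ,  1.476, -0.119]), 'joint_vel': array([-0.   , -0.   , -0.003, -0.002,  0.001,  0.001]), 'joint_efforts': array([  0.   , -39.491, -37.136,  -0.   ,   0.004,  -0.   ]), 'tool_pos': array([0.184, 0.597, 0.23 ]), 'tool_rot': array([ 0.   ,  0.805,  0.594, -0.001]), 'contact_force': array([-0.23 , -0.854, -0.061]), 'ft_torque': array([ 0.005, -0.058,  0.028]), 'gripper_width': 1.0035174763564805}
```

View pics/top0.png

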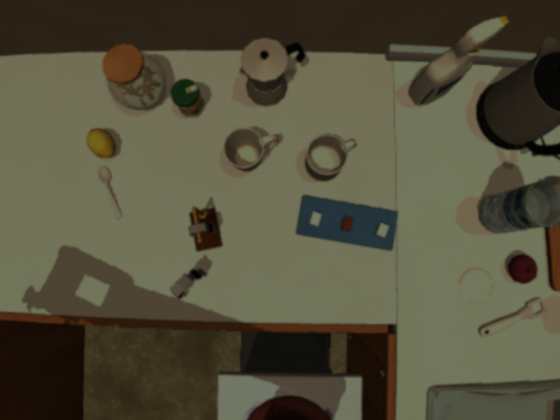

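View pics/side0.png

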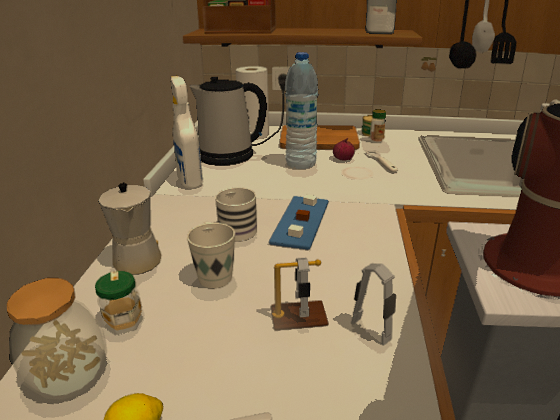

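Top view: diamond cup near (245,150), striped mug (325,155), tongs stand (205,228), large tongs (188,280), brown lump (347,224). Side view: stand rail at (300,264), cup rim (212,235). Now enlarged crops.

```bash
python3 - <<'E'
from h import *
t=load('top0')['frame'];s=load('side0')['frame']
def c(i,x,y,w,h,k): return cv2.resize(np.clip(i[y:y+h,x:x+w]*1.7,0,255).astype('uint8'),None,fx=k,fy=k,interpolation=cv2.INTER_CUBIC)
a=np.hstack([c(t,170,190,66,50,6),c(t,296,195,66,50,6)])
b=np.hstack([c(t,212,120,66,50,6),c(s,262,250,66,50,6)])
cv2.imwrite('pics/c1.png',np.vstack([a,b]))
e=np.hstack([c(s,265,250,70,85,5.5),c(s,180,215,70,85,5.5)])
cv2.imwrite('pics/c2.png',e)
E
```

```text
(no output)
```

View pics/c1.png

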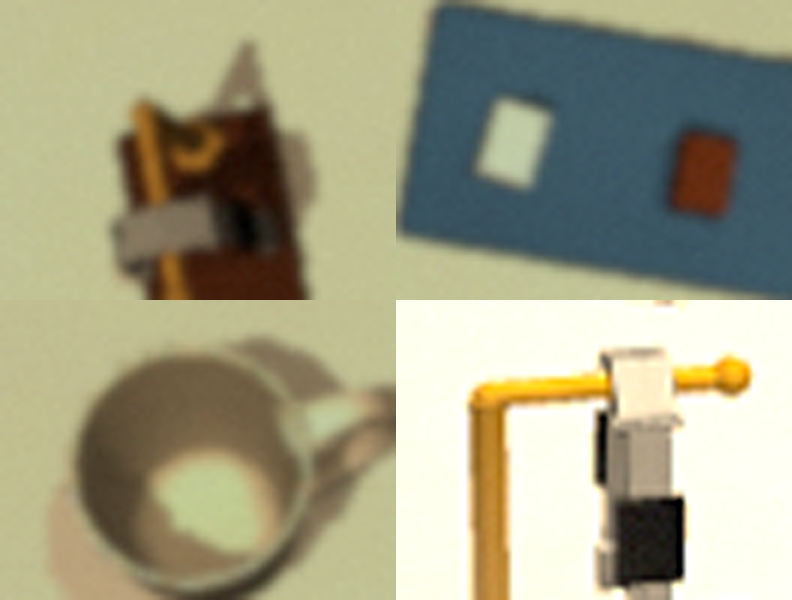

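View pics/c2.png

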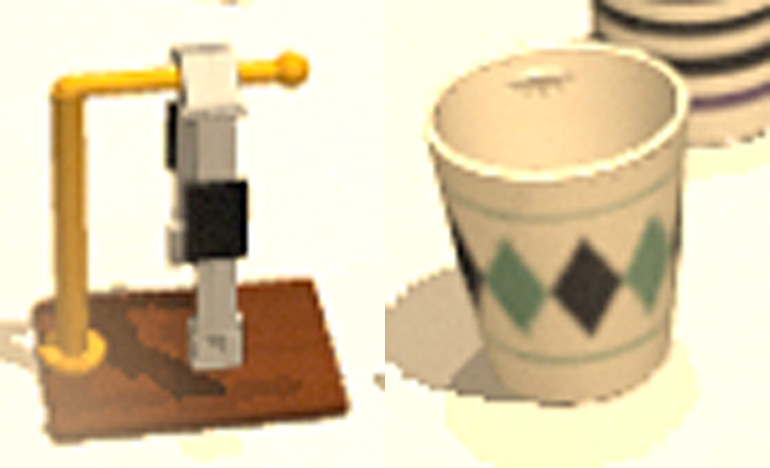

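c1: rail from (194.2,207.2) to (198.7,235) in full-image px, bow centre about (197.8,228.3); brown lump quad centre (347.2,223.7); cup rim centre (244.5,148.3). c2: rail end over post (276.8,266), ball (317.9,262.7), tongs on the rail (302.8,263.8), cup rim centre (211.6,235.4).

```bash
python3 - <<'E'
from h import *
np.set_printoptions(precision=4,suppress=True)
t=load('top0');s=load('side0')
T=lambda u,ox,oy,k=6:(u[0]/k+ox,u[1]/k+oy)
deg=lambda v:np.degrees(np.arctan2(v[1],v[0]))
print('rail tri post',tri(t,T((145,105),170,190),s,(276.8,266)), 'bow', tri(t,(197.8,228.3),s,(302.8,261.5)))
r=[atz(t,T(p,170,190),.108) for p in((145,103),(160,195),(172,270))];print('rail top',r,deg(r[0]-r[2]))
q=[atz(s,p,.108) for p in((276.8,266),(302.8,263.8),(317.9,262.7))];print('rail side',q,deg(q[0]-q[2]))
b=[atz(t,T(p,170,190),.115) for p in((115,222),(213,200),(218,247),(122,262))];print('bow top',b,np.mean(b,0))
l=[atz(t,T((p[0]-396,p[1]),296,195),.030) for p in((680,130),(738,135),(725,217),(668,208))];print('lump',np.mean(l,0),deg(l[0]-l[3]),deg(l[1]-l[2]),deg(l[0]-l[1]),np.linalg.norm(l[0]-l[3]),np.linalg.norm(l[0]-l[1]))
w=[atz(t,T((p[0]-396,p[1]),296,195),.030) for p in((493,95),(552,105),(533,190),(476,175))];print('white',np.mean(w,0),deg(w[0]-w[3]))
y=[atz(t,T((p[0]-396,p[1]),296,195),.012) for p in((440,5),(790,60))];print('tray',deg(y[0]-y[1]))
print('cup',atz(t,(244.5,148.3),.101),atz(s,(211.6,235.4),.101),tri(t,(244.5,148.3),s,(211.6,235.4)))
# brown lump in side view: colour centroid
import cv2
for n,d in(('t',t),('s',s)):
    f=d['frame'].astype(int); h=cv2.cvtColor(d['frame'],cv2.COLOR_BGR2HSV)
    x0,y0=(320,205) if n=='t' else (290,205); 
    m=((f[...,2]>f[...,0]*1.8))[y0:y0+30,x0:x0+45] if n=='t' else ((f[...,2]>f[...,0]*1.8))[y0:y0+20,x0:x0+25]
    yy,xx=np.nonzero(m);print(n,len(xx),xx.mean()+x0,yy.mean()+y0,xx.min()+x0,xx.max()+x0,cv2.minAreaRect(np.c_[xx,yy].astype('float32')))
    print(atz(d,(xx.mean()+x0,yy.mean()+y0),.030 if n=='t' else .024))
E
```

```text
rail tri post [0.5053 0.201  0.1053] bow [0.4642 0.1912 0.1096]
rail top [array([0.5074, 0.2006, 0.108 ]), array([0.4765, 0.1942, 0.108 ]), array([0.4515, 0.1892, 0.108 ])] 11.448136842954492
rail side [array([0.503 , 0.2049, 0.108 ]), array([0.4633, 0.1952, 0.108 ]), array([0.44  , 0.1901, 0.108 ])] 13.191990921317045
bow top [array([0.4667, 0.2076, 0.115 ]), array([0.4746, 0.1751, 0.115 ]), array([0.4591, 0.1729, 0.115 ]), array([0.4534, 0.2047, 0.115 ])] [0.4634 0.1901 0.115 ]
lump [ 0.4859 -0.1197  0.03  ] -8.585062156881712 -8.99106183406389 86.05804973931137 0.028873564915552433 0.021333454710492715
white [ 0.4961 -0.0505  0.03  ] -11.348261785999915
tray 82.06747061680636
cup [0.6323 0.1029 0.101 ] [0.6297 0.1148 0.101 ] [0.6336 0.1035 0.0939]
t 108 346.71296296296293 223.66666666666666 342 351 ((26.788461685180664, 18.557693481445312), (8.825225830078125, 12.159199714660645), 11.309932708740234)
[ 0.486  -0.1187  0.03  ]
s 128 302.390625 214.8125 296 309 ((12.5, 10.0), (10.0, 13.0), 90.0)
[ 0.4844 -0.1128  0.024 ]
```

Rail yaw is about +12°, tongs at (0.4635, 0.192), lump at (0.486, -0.119) with yaw about -8°, cup at (0.632, 0.104). I'll move above the tongs and turn the tool by +29°.

```bash
python3 -m pendant '[[[0,0,0.0162,0.112,-0.162,0,1],[0,0,0.0162,0.112,-0.162,0,1],[0,0,0.0162,0.112,-0.162,0,1],[0,0,0.0162,0.112,-0.162,0,1],[0,0,0.0162,0.112,-0.162,0,1],[0,0,0.0162,0.112,-0.162,0,1],[0,0,0.0162,0.112,-0.162,0,1],[0,0,0.0162,0.112,-0.162,0,1],[0,0,0.0162,0.112,-0.162,0,1],[0,0,0.0162,0.112,-0.162,0,1],[0,0,0,0,0,0,1],[0,0,0,0,0,0,1]]]'
```

```text
time: 1.6
tool_pos: [0.4642, 0.1922, 0.2309]
tool_rot: [-0.0, 0.63, 0.777, -0.0]
contact_force: [-0.4, 0.1, 0.8]
gripper_width: 0.998
```

```bash
python3 -m pendant '[[[0,0,0,0,0,-0.12,1],[0,0,0,0,0,-0.12,1],[0,0,0,0,0,-0.12,1],[0,0,0,0,0,-0.1,1],[0,0,0,0,0,-0.1,1],[0,0,0,0,0,-0.1,1],[0,0,0,0,0,-0.052,1],[0,0,0,0,0,0,1]]]'
python3 - <<'E'
from h import *
a=snap('top','top1')['frame'][180:260,150:250];b=snap('side','side1')['frame'][215:335,240:370]
c=lambda i,k:cv2.resize(np.clip(i*1.7,0,255).astype('uint8'),None,fx=k,fy=k,interpolation=cv2.INTER_CUBIC)
A=c(a,4);B=c(b,3)
o=np.zeros((max(len(A),len(B)),A.shape[1]+B.shape[1],3),'uint8');o[:len(A),:A.shape[1]]=A;o[:len(B),A.shape[1]:]=B
cv2.imwrite('pics/c3.png',o)
E
```

```text
time: 2.6
tool_pos: [0.4634, 0.1926, 0.0524]
tool_rot: [-0.001, 0.629, 0.777, -0.001]
contact_force: [-0.7, -0.1, -0.1]
gripper_width: 1.0
```

View pics/c3.png

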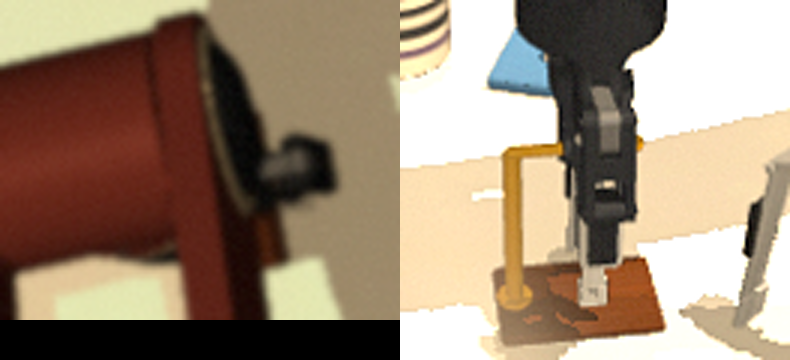

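Crop c3: the left part shows the tongs hidden by the arm. The right part shows the finger (605,200 in the crop) astride the near pad, aligned with the arm of the tongs. Closing to 42.5 mm.

```bash
python3 -m pendant '[[[0,0,0,0,0,0,0.5],[0,0,0,0,0,0,0.5],[0,0,0,0,0,0,0.5],[0,0,0,0,0,0,0.5],[0,0,0,0,0,0,0.5],[0,0,0,0,0,0,0.5],[0,0,0,0,0,0,0.5],[0,0,0,0,0,0,0.5]]]'
```

```text
time: 3.7
tool_pos: [0.4648, 0.1922, 0.0534]
tool_rot: [0.0, 0.629, 0.777, 0.0]
contact_force: [-0.2, 0.7, 4.1]
gripper_width: 0.498
```

```bash
python3 -m pendant '[[[0,0,0,0,0,0.03,0.5],[0,0,0,0,0,0.05,0.5],[0,0,0,0,0,0.08,0.5],[0,0,0,0,0,0.1,0.5],[0,0,0,0,0,0.1,0.5],[0,0,0,0,0,0.1,0.5],[0,0,0,0,0,0.04,0.5],[0,0,0,0,0,0,0.5]]]'
python3 - <<'E'
from h import *
b=snap('side','side2')['frame'][170:330,230:360]
cv2.imwrite('pics/c4.png',cv2.resize(np.clip(b*1.7,0,255).astype('uint8'),None,fx=3.75,fy=3.75,interpolation=cv2.INTER_CUBIC))
E
```

```text
time: 4.7
tool_pos: [0.4648, 0.1921, 0.1789]
tool_rot: [0.0, 0.629, 0.777, 0.0]
contact_force: [-0.1, -0.0, -1.1]
gripper_width: 0.504
```

View pics/c4.png

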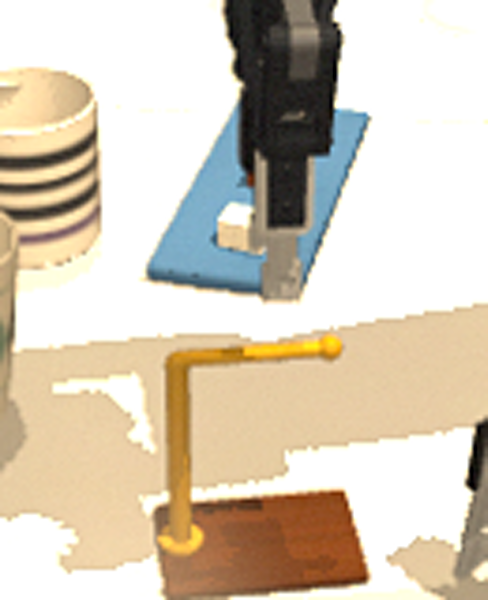

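The tongs came free and hang straight in the fingers. The near tip's lower end is at about (304.7, 249.2). I'll compare it with the projection.

```bash
python3 - <<'E'
from h import *
d=load('side2');y=np.array([-.208,.978])
for z in(.140,.146,.152):
    print(z,[proj(d,[*(np.array([.4648,.1921])+k*y),z]) for k in(.017,.021)])
# rail in this view vs estimates; lump projections
print('rail',proj(d,[.4635,.192,.108]),proj(d,[.4648,.1921,.108]),'ball seen',230+331/3.75,170+347/3.75,'corner seen',230+180/3.75,170+357/3.75)
for x in ([.4635-.0235,.192-.005,.108],):print(proj(d,x))
print('lump side',proj(load('side0'),[.486,-.119,.021]),'cup',proj(load('side0'),[.632,.104,.101]))
E
```

```text
0.14 [array([303.81052099, 251.56066057]), array([304.19155027, 253.04331671])]
0.146 [array([303.86663305, 248.20724283]), array([304.24978341, 249.67943548])]
0.152 [array([303.92297425, 244.82334199]), array([304.30826117, 246.28476048])]
rail [302.8153006  262.59770183] [301.98238838 262.59015252] ball seen 318.26666666666665 262.5333333333333 corner seen 278.0 265.2
[317.96057047 261.55920024]
lump side [301.87436363 214.61143924] cup [211.81188862 232.17986702]
```

Projection matches to within about 1 mm. Moving over the lump.

```bash
python3 -m pendant '[[[0,0,-0.0141,0.0106,-0.1555,0,0.5],[0,0,-0.0141,0.0106,-0.1555,0,0.5],[0,0,-0.0141,0.0106,-0.1555,0,0.5],[0,0,-0.0141,0.0106,-0.1555,0,0.5],[0,0,-0.0141,0.0106,-0.1555,0,0.5],[0,0,-0.0141,0.0106,-0.1555,0,0.5],[0,0,-0.0141,0.0106,-0.1555,0,0.5],[0,0,-0.0141,0.0106,-0.1555,0,0.5],[0,0,0,0,0,-0.12,0.5],[0,0,0,0,0,-0.12,0.5],[0,0,0,0,0,-0.116,0.5],[0,0,0,0,0,0,0.5]]]'
python3 - <<'E'
from h import *
a=snap('top','top3')['frame'][180:260,290:410];b=snap('side','side3')['frame'][150:260,250:350]
c=lambda i,k:cv2.resize(np.clip(i*1.7,0,255).astype('uint8'),None,fx=k,fy=k,interpolation=cv2.INTER_CUBIC)
A=c(a,3);B=c(b,4.2)
o=np.zeros((max(len(A),len(B)),A.shape[1]+B.shape[1],3),'uint8');o[:len(A),:A.shape[1]]=A;o[:len(B),A.shape[1]:]=B
cv2.imwrite('pics/c5.png',o)
s=manip.state();print(s['tool_pos'],s['tool_rot'])
E
```

```text
time: 6.25
tool_pos: [0.4826, -0.1177, 0.0851]
tool_rot: [-0.004, 0.757, 0.654, -0.002]
contact_force: [-0.8, 0.4, -0.4]
gripper_width: 0.502
[ 0.4854552  -0.11873155  0.08901665] [-5.64612947e-04  7.56515865e-01  6.53975035e-01 -2.83399388e-04]
```

View pics/c5.png

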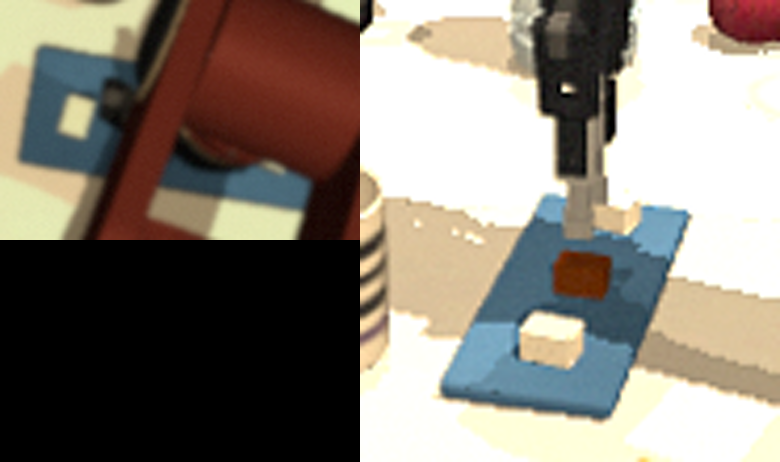

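c5: the near tip (crop 582,235) sits in line with the brown lump (582,275), and the tongs are open. Descending.

```bash
python3 -m pendant '[[[0,0,0,0,0,-0.03,0.5],[0,0,0,0,0,-0.03,0.5],[0,0,0,0,0,-0.03,0.5],[0,0,0,0,0,-0.03,0.5],[0,0,0,0,0,-0.03,0.5],[0,0,0,0,0,-0.012,0.5],[0,0,0,0,0,0,0.5],[0,0,0,0,0,0,0.5]]]'
python3 - <<'E'
from h import *
b=snap('side','side4')['frame'][150:260,250:350]
cv2.imwrite('pics/c6.png',cv2.resize(np.clip(b*1.7,0,255).astype('uint8'),None,fx=5,fy=5,interpolation=cv2.INTER_CUBIC))
s=manip.state();print(s['tool_pos'],s['tool_rot'])
E
```

```text
time: 7.35
tool_pos: [0.486, -0.119, 0.0491]
tool_rot: [0.0, 0.757, 0.654, 0.0]
contact_force: [-0.4, 0.3, -0.6]
gripper_width: 0.5
[ 0.48604451 -0.11900831  0.04914138] [2.96269261e-04 7.56547908e-01 6.53938188e-01 1.48471025e-04]
```

View pics/c6.png

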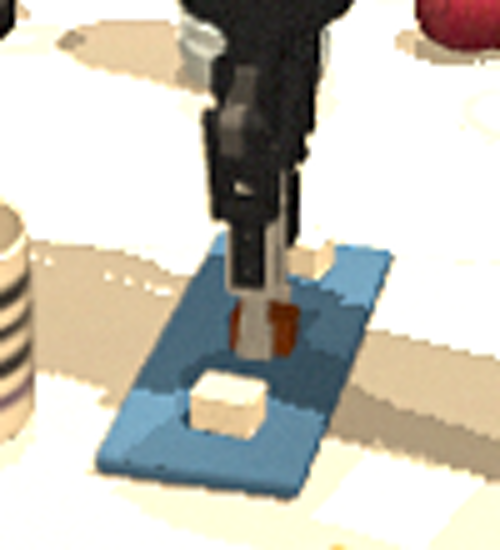

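c6: the near tip stands in front of the brown lump, with brown showing on both sides and the tip's end near the tray. Closing gradually.

```bash
python3 -m pendant '[[[0,0,0,0,0,0,0.46],[0,0,0,0,0,0,0.43],[0,0,0,0,0,0,0.4],[0,0,0,0,0,0,0.36],[0,0,0,0,0,0,0.36],[0,0,0,0,0,0,0.36],[0,0,0,0,0,0,0.36],[0,0,0,0,0,0,0.36]]]'
```

```text
time: 8.4
tool_pos: [0.4861, -0.1191, 0.0492]
tool_rot: [0.0, 0.757, 0.654, 0.0]
contact_force: [0.1, -0.5, 4.1]
gripper_width: 0.417
```

Stopped at 35.4 mm, which matches the lump's width between the tips. Lifting.

```bash
python3 -m pendant '[[[0,0,0,0,0,0.03,0.36],[0,0,0,0,0,0.06,0.36],[0,0,0,0,0,0.09,0.36],[0,0,0,0,0,0.1,0.36],[0,0,0,0,0,0.1,0.36],[0,0,0,0,0,0.1,0.36],[0,0,0,0,0,0.06,0.36],[0,0,0,0,0,0.02,0.36],[0,0,0,0,0,0,0.36],[0,0,0,0,0,0,0.36]]]'
python3 - <<'E'
from h import *
b=snap('side','side5')['frame'][120:230,250:350]
cv2.imwrite('pics/c7.png',cv2.resize(np.clip(b*1.7,0,255).astype('uint8'),None,fx=5,fy=5,interpolation=cv2.INTER_CUBIC))
E
```

```text
time: 9.65
tool_pos: [0.4851, -0.1186, 0.1875]
tool_rot: [-0.001, 0.757, 0.654, -0.0]
contact_force: [0.1, -0.7, -0.3]
gripper_width: 0.415
```

View pics/c7.png

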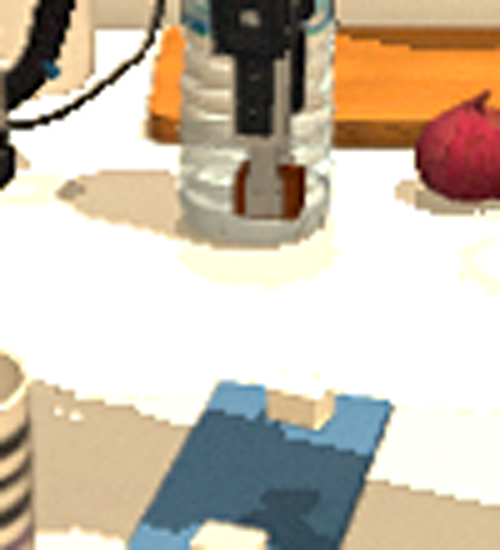

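c7: the brown lump is held between the tips, clear of the tray. Moving over the diamond cup.

```bash
python3 -m pendant '[[[0,0,0,0.042,0.064,0,0.36],[0,0,0,0.084,0.1275,0,0.36],[0,0,0,0.084,0.1275,0,0.36],[0,0,0,0.084,0.1275,0,0.36],[0,0,0,0.084,0.1275,0,0.36],[0,0,0,0.084,0.1275,0,0.36],[0,0,0,0.084,0.1275,0,0.36],[0,0,0,0.042,0.064,0,0.36],[0,0,0,0,0,0,0.36],[0,0,0,0,0,0,0.36]]]'
python3 - <<'E'
from h import *
b=snap('side','side6')['frame'][150:300,150:290]
cv2.imwrite('pics/c8.png',cv2.resize(np.clip(b*1.7,0,255).astype('uint8'),None,fx=4,fy=4,interpolation=cv2.INTER_CUBIC))
E
```

```text
time: 10.95
tool_pos: [0.6322, 0.1035, 0.1884]
tool_rot: [-0.0, 0.757, 0.654, -0.001]
contact_force: [-0.5, 0.7, -1.2]
gripper_width: 0.417
```

View pics/c8.png

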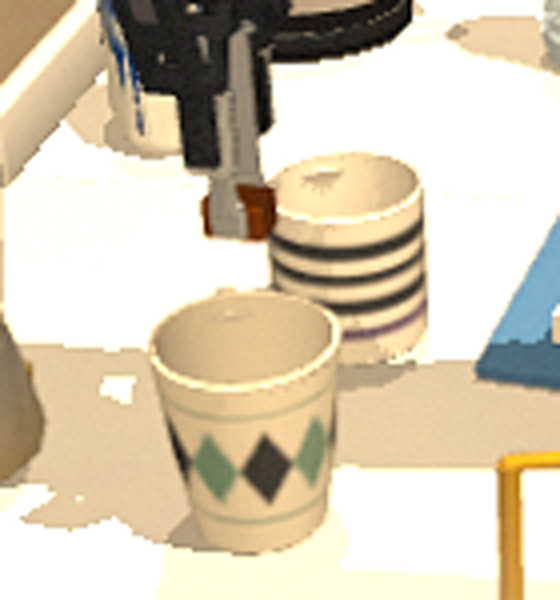

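c8: lump in the tips at crop (238,212), cup mouth centre about (245,343), so laterally aligned. The side view suggests the cup is 2–3 mm further in +y, so I nudge that way while lowering.

```bash
python3 -m pendant '[[[0,0,0,0,0.01,-0.05,0.36],[0,0,0,0,0,-0.06,0.36],[0,0,0,0,0,-0.06,0.36],[0,0,0,0,0,-0.05,0.36],[0,0,0,0,0,-0.03,0.36],[0,0,0,0,0,-0.01,0.36],[0,0,0,0,0,0,0.36],[0,0,0,0,0,0,0.43],[0,0,0,0,0,0,0.5],[0,0,0,0,0,0,0.5],[0,0,0,0,0,0,0.5],[0,0,0,0,0,0,0.5],[0,0,0,0,0,0,0.5]]]'
python3 - <<'E'
from h import *
b=snap('side','side7')['frame'][150:300,150:290]
cv2.imwrite('pics/c9.png',cv2.resize(np.clip(b*1.7,0,255).astype('uint8'),None,fx=4,fy=4,interpolation=cv2.INTER_CUBIC))
E
```

```text
time: 12.62
tool_pos: [0.6328, 0.1069, 0.1238]
tool_rot: [-0.0, 0.757, 0.654, 0.0]
contact_force: [0.1, -0.5, 0.1]
gripper_width: 0.503
```

View pics/c9.png

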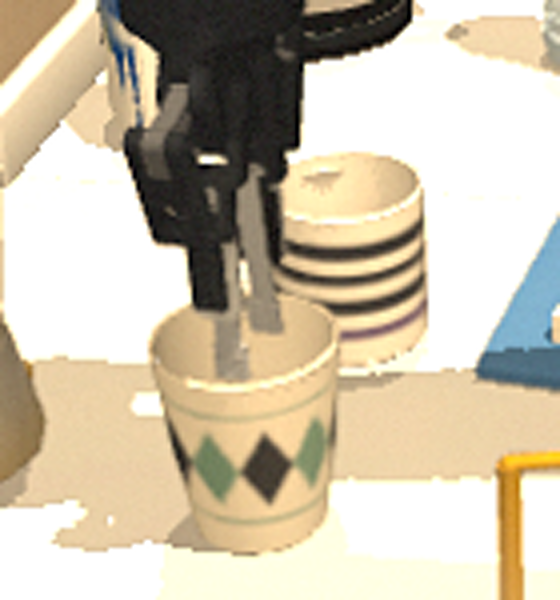

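c9: the open tips inside the mouth are empty and the cup hasn't moved, so the lump was dropped. Lifting and returning to above the rail, with a numeric colour check of the lump in the cup.

```bash
python3 -m pendant '[[[0,0,0,0,0,0.04,0.5],[0,0,0,0,0,0.08,0.5],[0,0,0,0,0,0.08,0.5],[0,0,0,0,0,0.06,0.5],[0,0,0.0113,-0.0672,0.0342,0,0.5],[0,0,0.0113,-0.0672,0.0342,0,0.5],[0,0,0.0113,-0.0672,0.0342,0,0.5],[0,0,0.0113,-0.0672,0.0342,0,0.5],[0,0,0.0113,-0.0672,0.0342,0,0.5],[0,0,0.0113,-0.0672,0.0342,0,0.5],[0,0,0.0113,-0.0672,0.0342,0,0.5],[0,0,0.0113,-0.0672,0.0342,0,0.5],[0,0,0.0113,-0.0672,0.0342,0,0.5],[0,0,0.0113,-0.0672,0.0342,0,0.5],[0,0,0,0,0,0,0.5],[0,0,0,0,0,0,0.5],[0,0,0,0,0,0,0.5]]]'
python3 - <<'E'
from h import *
d=snap('top','top8');f=d['frame'].astype(int)[120:175,215:275];m=(f[...,2]>f[...,0]*1.9)
yy,xx=np.nonzero(m);print(len(xx),xx.mean()+215 if len(xx) else 0,yy.mean()+120 if len(yy) else 0,'cup floor proj',proj(d,[.632,.105,.025]))
snap('side','side8')
E
```

```text
time: 14.8
tool_pos: [0.4652, 0.1921, 0.1889]
tool_rot: [0.0, 0.629, 0.777, 0.0]
contact_force: [0.2, -0.0, -1.0]
gripper_width: 0.501
118 248.02542372881356 157.74576271186442 cup floor proj [246.30197035 156.86585816]
```

About 118 red-brown pixels centred at (248,158), against a projected cup floor of (246,157): the lump is in the cup. Lowering onto the rail.

```bash
python3 -m pendant '[[[0,0,0,0,0,-0.06,0.5],[0,0,0,0,0,-0.08,0.5],[0,0,0,0,0,-0.08,0.5],[0,0,0,0,0,-0.08,0.5],[0,0,0,0,0,-0.08,0.5],[0,0,0,0,0,-0.06,0.5],[0,0,0,0,0,-0.04,0.5],[0,0,0,0,0,-0.03,0.5],[0,0,0,0,0,-0.02,0.5],[0,0,0,0,0,0,0.5],[0,0,0,0,0,0,0.5]]]'
```

```text
time: 16.27
tool_pos: [0.4652, 0.1925, 0.0569]
tool_rot: [0.0, 0.629, 0.777, 0.0]
contact_force: [-0.2, -0.4, -0.6]
gripper_width: 0.497
```

```bash
python3 -m pendant '[[[0,0,0,0,0,-0.006,0.5],[0,0,0,0,0,-0.006,0.5],[0,0,0,0,0,0,0.5],[0,0,0,0,0,0,0.5]]]'
python3 - <<'E'
from h import *
b=snap('side','side9')['frame'][200:340,230:370]
a=load('side0')['frame'][200:340,230:370]
cv2.imwrite('pics/c10.png',cv2.resize(np.clip(np.hstack([a,b])*1.7,0,255).astype('uint8'),None,fx=2.8,fy=2.8,interpolation=cv2.INTER_CUBIC))
E
```

```text
time: 16.77
tool_pos: [0.465, 0.1924, 0.0535]
tool_rot: [0.0, 0.629, 0.777, 0.0]
contact_force: [-0.1, 0.1, -0.2]
gripper_width: 0.498
```

Weight is now off the wrist, so the tongs are on the rail. Opening gently, then a straight withdrawal.

```bash
python3 -m pendant '[[[0,0,0,0,0,-0.002,0.52],[0,0,0,0,0,0,0.55],[0,0,0,0,0,0,0.6],[0,0,0,0,0,0,0.7],[0,0,0,0,0,0,0.85],[0,0,0,0,0,0,1],[0,0,0,0,0,0,1],[0,0,0,0,0,0,1],[0,0,0,0,0,0,1]]]'
python3 -m pendant '[[[0,0,0,0,0,0.04,1],[0,0,0,0,0,0.06,1],[0,0,0,0,0,0.1,1],[0,0,0,0,0,0.1,1],[0,0,0,0,0,0.12,1],[0,0,0,0,0,0.12,1],[0,0,0,0,0,0.12,1],[0,0,0,0,0,0,1],[0,0,0,-0.1,0.15,0,1],[0,0,0,-0.1,0.15,0,1],[0,0,0,-0.1,0.15,0,1],[0,0,0,-0.1,0.15,0,1],[0,0,0,-0.1,0.15,0,1],[0,0,0,-0.1,0.15,0,1],[0,0,0,-0.1,0.15,0,1],[0,0,0,0,0,0,1],[0,0,0,0,0,0,1]]]'
python3 - <<'E'
from h import *
s=snap('side','side10')['frame'][200:340,150:350];t=snap('top','top10')['frame'][110:260,170:280]
c=lambda i,w:cv2.resize(np.clip(i*1.7,0,255).astype('uint8'),w,interpolation=cv2.INTER_CUBIC)
cv2.imwrite('pics/c11.png',np.hstack([c(s,(500,350)),c(t,(257,350))]))
E
```

```text
time: 17.95
tool_pos: [0.4648, 0.1924, 0.0528]
tool_rot: [0.0, 0.629, 0.777, -0.0]
contact_force: [-0.5, 0.3, 0.1]
gripper_width: 0.998
time: 20.08
tool_pos: [0.2896, 0.4543, 0.217]
tool_rot: [0.0, 0.629, 0.777, -0.001]
contact_force: [0.4, -0.2, -0.1]
gripper_width: 1.0
```

View pics/c11.png

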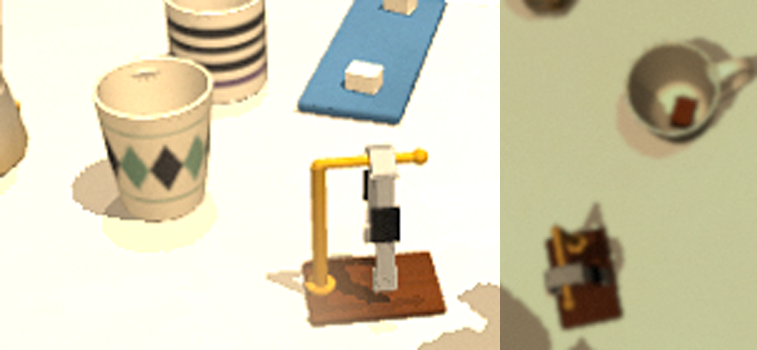

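c11: tongs hang on the rail as at the start (bow at crop 380,160), the cup is upright in place, and the brown lump lies on its floor (crop 683,110). Handing in.

```bash
python3 -c "
from plant import manip
print(manip.job_done())"
```

```text
the job is handed in; nothing more can be done
None
```

The job is done and handed in at about 20 s of the 51 s allowed; handing in returns no verdict. I took the small tongs from the rail and used them to lift the brown lump and drop it into the diamond cup. Then I hung them back on the rail, let go and moved the arm clear.

- **Last pictures:** the brown lump lies on the floor of the diamond cup. The cup is upright and, by eye, where it started. The tongs hang on the rail as at the start.
- **Force readings:** the tool showed no contact force when it drew away from the tongs.
- **Disagreement:** the two cameras placed the cup a few millimetres apart in y. I aimed about 3 mm off the top camera's figure, towards the side camera's, and the tips cleared the rim. No check failed.

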